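# Index the sliding bookend to the next hole

## Robot

A 7-joint arm with a two-finger parallel gripper is mounted at the origin on the work surface. World frame = base frame: x ahead of the robot, y to its left, z up, the work surface at z = 0. Lengths are in m, angles in rad, forces in N, time in s.
With the tool pointing down it reaches from about 0.425 to 0.875 m from the base axis. Payload 8.4 kg.
Tool frame: the origin (TCP) lies at the very end of the fingers, on their centre line; the grasp point (between the pads) lies 19 mm behind it; z points along the fingers, y is the line along which they close (so a half turn about z gives the same grasp; the last joint's range is limited). The gripper opens to 85 mm and grips with 20 to 120 N. Pads are 22 mm wide; open, the fingers measure 114 mm over their backs; the gripper's body (76 mm by 85 mm) begins 54 mm behind the grasp point. The pads swing forward as they close: fully open they stand 13 mm farther back than shut.
Start: joints at [1.064, 0.333, 0.04, 1.465, -0.013, 1.343, -0.059], TCP at [0.258, -0.597, 0.231] pointing down, gripper open.
Joint ranges: [-2.58, 2.58], [-0.38, 2.09], [-1.3, 1.39], [0.25, 2.4], [-1.5, 4.64], [0.08, 2.09], [-2.65, 2.65]. Speed limits (rad/s): [2.22, 2.22, 2.79, 2.79, 3.14, 3.14, 3.14].

## Interface

Orientations are given as a unit quaternion [w, x, y, z].
In Python, from rig import * gives the robot as it stands.
- The arm moves only by the tool send_rows, never from a script. Its argument "increments" is a list of rows, each a list of 3 entries, a list of its own where there are three numbers: the turn, a rotation vector about the tool's x, y, z in degrees, then the shift along the tool's x, y, z in cm, then the opening, from -1 (shut) to 1 (fully open). In form: [[[ax, ay, az], [dx, dy, dz], hand], ...]. A call has 1 to 20 rows; each row shifts and turns the commanded pose from where the row before left it, along the tool's axes as they then stand; what a row does not reach is not made up. A row lasts 1/12 s, in which the tool goes at most 41.7 mm and 7.16 degrees, less where a joint would pass 70% of its speed; a pose out of reach is approached as far as the arm can. A call with a gripper value outside its range is refused whole. The fingers move at their own pace and stop on an object; the grip force is fixed at half the most. Time passes only in rows, so rows that do not move let the fingers close. It gives the time, the measured TCP pose, the force, the opening and the grip force at its end, in the units of the state.
- read_state(): the state, without advancing time (a new reading comes with each control period).
- camera(name): name is "scene" or "top"; returns a dict with "frame" (420x560x3 uint8, red, green, blue), "fovy" (degrees; the focal length in pixels is half the picture's height over the tangent of half this angle, whatever the lens; pixels are square), "cx", "cy" (the principal point, pixels), "dist_coeffs" ([k1, k2, p1, p2, k3] as OpenCV has them; the pictures are not rectified), "rvec" (rotation vector, rad) and "tvec" (3), from world to camera coordinates, as OpenCV has them. Camera axes: x right, y down, z forward; pixel columns grow to the right and rows downward; lengths in m; the calibration is good to about 2 mm. A picture is of the moment at which its call begins. There is no depth.
- job_done(): hands the job in; it is judged then, once.
Trained networks look in the newest picture that a camera, given by its name, has taken for a name from the list of things; names that differ only in an ending like _2 or _b are one class to them, and where a whole thing is asked for, a point or a joint stands for the part that bears it (a point fixed in the world has none). Each returns a list of dicts, best first, with "score" (0 to 1); they miss things now and then, are a little off and sometimes report something else, mostly with a low value. They report only what shows in the picture. A call takes as long as a camera call.
- silhouettes(camera, thing): "mask" (420x560 bool, what is visible of it) and "extent" ([left, top, right, bottom] in pixels, round what is visible of it).
The state is a dict: "time_s": time; "joints": joint angles; "joint_velocities": joint speeds; "joint_torque": joint torques, N m; "position": TCP position; "tcp_rot": TCP orientation; "force": force on the tool from outside, world axes, zero at the start; "torque": the same for the moment, N m; "finger_gap": finger opening in m; "gripper_force": force on a finger pad.
Only numpy, scipy, OpenCV 4.12 (cv2) and the standard library are available. Lean on these libraries where they do the work, as an engineer would, in place of code of your own. Each camera call takes 0.05 s, during which the arm holds its last target. There are 200 camera calls.

## Task

The pocket books on the beech book rail have room to topple. Pull up the spring plunger knob of the rail's steel bookend, slide the bookend to the next hole towards the books and let the plunger snap fully in there. Leave the plunger knob of the other beech rail, the one with the low lip and the leaning back-rest, alone.

Things in the scene. Friction and masses are not known exactly. Their poses are not given: they have to be found in the camera images.
- book_knob (a point): Centre of the black round plunger knob on the steel bookend of the book rail: 28 mm across, 21 mm tall, centre 78 mm above the table when in. It stands free on a 12 mm neck; a 20 mm wide collar lies 24 mm below its centre, a 38 mm wide block 32 mm below. It rises straight up and travels with the bookend. Axes: z up, y along the rail towards the row of pocket books, x across. A like knob is on the lip rail.
- book_stop (a joint): Place of the bookend along the fixed 320 x 110 mm beech rail, m: 0 at the start (middle hole), growing to the books; holes at -0.040, 0, 0.040, ends -0.048, 0.044. Clear of a hole it slides with about 1 N and stays put; let go within 10 mm of a hole the plunger draws itself in. The upright plate (top 111 mm above the table) is 71 mm from the knob towards the books, the books (120 mm high) 45 mm further.
- book_plunger (a joint): Height of the pulled plunger knob of the bookend, in m: 0 fully in its hole, clear of the hole from 0.016, stopped at 0.024. Its spring pulls it down with 4.5 N when in and 8 N when fully pulled.
- lip_plunger (a joint): The same for the like plunger knob of the other beech rail (low steel lip, leaning back-rest, no books), which stays at 0.

How it is judged:
By the outcome, as a careful person would: the job done as asked, in the order asked, and still so for the second after the job is handed in, with the robot touching nothing.
It also fails if it takes over 32 s, if anything falls off the work surface, if the arm or the gripper's body presses on something with over 40 N, if the wrist force passes 120 N, or if a joint passes its speed limit or range.

## Working session

There is one attempt and no reset: what is moved stays moved. The work goes in short steps, Python scripts to look and compute and a tool call to move; the robot and the scene stay as the last step left them, time stands still between calls to the robot, and variables do not carry over. Pictures are saved under pics/ and viewed, at most 10 in all, crops included, and the job is handed in when it is done.

Besides the shell and the picture viewer there is one more tool, called after "Emit:" by a JSON object that holds its "method" and its "body". send_rows: Moves the arm, as the interface text tells. Its arguments: {"type":"object","properties":{"increments":{"type":"array","items":{"type":"array"}}},"required":["increments"]}

```bash
mkdir -p pics; cat > h.py <<'E'
from rig import *
import numpy as np, cv2
def K(c):
    f=210/np.tan(np.radians(c["fovy"])/2); return np.array([[f,0,c["cx"]],[0,f,c["cy"]],[0,0,1.]])
def ray(c,p):
    u=cv2.undistortPoints(np.array([[p]],float),K(c),np.array(c["dist_coeffs"]))[0,0]
    R=cv2.Rodrigues(np.array(c["rvec"],float))[0]; t=np.array(c["tvec"],float).ravel()
    d=R.T@np.array([u[0],u[1],1]); return -R.T@t,d/np.linalg.norm(d)
def onz(c,p,z):
    o,d=ray(c,p); return o+d*(z-o[2])/d[2]
def tri(c1,p1,c2,p2):
    o1,d1=ray(c1,p1);o2,d2=ray(c2,p2)
    s=np.linalg.lstsq(np.c_[d1,-d2],o2-o1,rcond=None)[0]
    a,b=o1+s[0]*d1,o2+s[1]*d2; return (a+b)/2,np.linalg.norm(a-b)
def proj(c,X):
    return cv2.projectPoints(np.array(X,float).reshape(-1,1,3),np.array(c["rvec"],float),np.array(c["tvec"],float),K(c),np.array(c["dist_coeffs"]))[0][:,0]
E
python3 - <<'E'
from h import *
np.set_printoptions(precision=4,suppress=True)
cs={}
for n in("scene","top"):
    c=camera(n);cs[n]=c
    im=cv2.cvtColor(c["frame"],cv2.COLOR_RGB2BGR)
    cv2.imwrite(f"pics/{n}0.png",cv2.resize(im,None,fx=1.4,fy=1.4))
    for th in("book_knob","lip_plunger","book_stop"):
        for r in silhouettes(n,th):
            m=r["mask"];ys,xs=np.nonzero(m);print(n,th,round(r["score"],2),r["extent"],xs.mean(),ys.mean(),len(xs))
    print(n,ray(c,(280,210)))
s=read_state();print(s["position"],s["tcp_rot"],s["force"],s["time_s"],s["finger_gap"])
E
```

```text
scene book_knob 0.51 [397.2, 274.3, 413.1, 292.0] 402.77848101265823 283.4525316455696 316
scene lip_plunger 0.46 [150.5, 128.3, 168.6, 148.0] 158.5990566037736 136.99056603773585 212
scene book_stop 0.84 [372.3, 267.0, 465.3, 344.1] 416.979649122807 301.2821052631579 2850
scene book_stop 0.48 [393.8, 274.6, 412.3, 296.5] 403.04333333333335 283.25666666666666 300
scene (array([0.8528, 0.2224, 0.7385]), array([-0.4074, -0.3017, -0.862 ]))
top book_knob 0.55 [127.8, 202.9, 149.8, 219.2] 134.68558951965065 209.86899563318778 229
top book_knob 0.19 [409.2, 192.0, 426.3, 209.1] 416.5261044176707 197.84738955823292 249
top lip_plunger 0.6 [408.7, 195.6, 427.8, 208.2] 416.35885167464113 197.97607655502392 209
top book_stop 0.91 [83.4, 186.2, 157.6, 252.4] 119.26537785588752 217.04956063268892 2845
top (array([ 0.4448, -0.0276,  0.7512]), array([ 0.1266, -0.0114, -0.9919]))
[ 0.2577 -0.5966  0.2312] [-0.0001  0.9793  0.2025 -0.    ] [ 0.3385  0.1734 -1.0367] 0.4 0.08514668194565082
```

View pics/scene0.png

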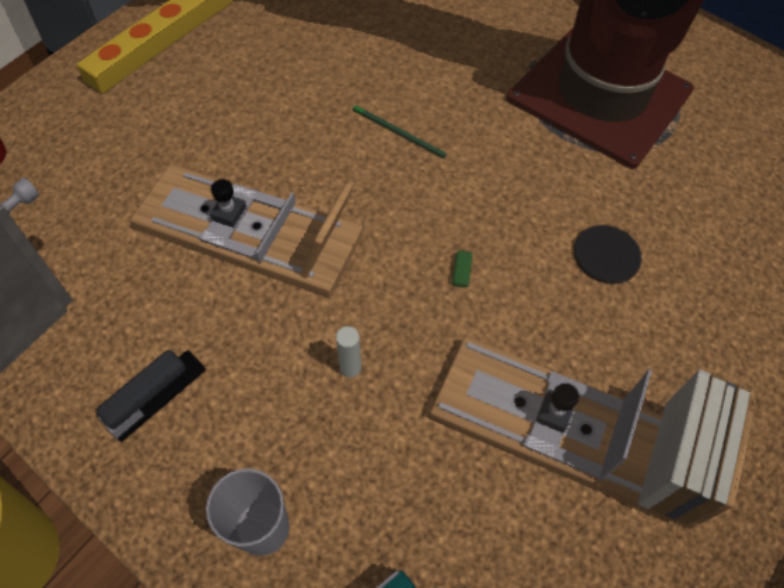

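View pics/top0.png

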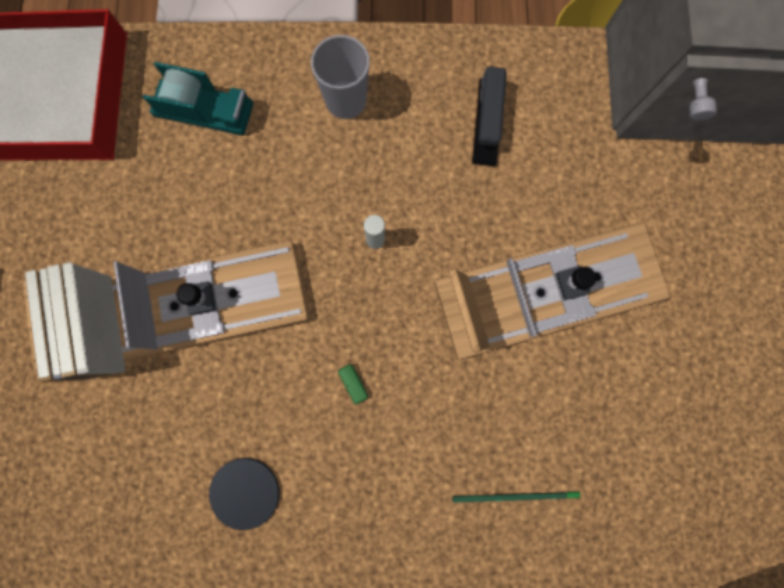

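The scene picture shows the book rail at lower right, with the knob at about (403,283) px and the books to its right. In the top picture it is at left, with the knob at (135,210) px and the books on the left. The lip rail is the other one, at scene (159,137) and top (416,198).

```bash
python3 - <<'E'
from h import *
from scipy.spatial.transform import Rotation as Ro
np.set_printoptions(precision=4,suppress=True)
S=camera("scene");T=camera("top")
def cen(n,th):
    r=silhouettes(n,th)[0];return r["extent"],np.argwhere(r["mask"])[:,::-1].mean(0)
es,ps=cen("scene","book_knob");et,pt=cen("top","book_knob")
print(ps,pt,tri(S,ps,T,pt), onz(T,pt,.078),onz(S,ps,.078))
k=1.4
# holes & rail end corners, top & scene
A=tri(T,(174/k,306/k),S,(586/k,429/k));B=tri(T,(232/k,293/k),S,(520/k,401/k));print("holes",A,B)
C=tri(T,(287/k,246/k),S,(437/k,402/k));D=tri(T,(306/k,318/k),S,(467/k,343/k));print("corners",C,D)
for d in(A[0]-B[0],):print("ax",np.degrees(np.arctan2(d[1],d[0])))
d=D[0]-C[0];print("cross",d,np.degrees(np.arctan2(d[1],d[0])))
for a,b in(((150,272),(290,249)),((155,346),(298,314))):
    p=onz(T,np.array(a)/k,.025);q=onz(T,np.array(b)/k,.025);d=p-q;print("edge",np.degrees(np.arctan2(d[1],d[0])))
print(Ro.from_quat(np.array(read_state()["tcp_rot"])[[1,2,3,0]]).as_matrix())
im=cv2.cvtColor(S["frame"],cv2.COLOR_RGB2BGR)[235:385,295:545];im2=cv2.cvtColor(T["frame"],cv2.COLOR_RGB2BGR)[160:285,10:235]
z=lambda i:cv2.resize(i,(700,300*1),interpolation=cv2.INTER_CUBIC) 
s1=cv2.resize(im,(500,300),interpolation=2);s2=cv2.resize(im2,(500,278),interpolation=2)
cv2.imwrite("pics/c1.png",np.vstack([s1,s2]))
E
```

```text
[403.3848 283.1121] [134.3833 209.7833] (array([0.5275, 0.2133, 0.0807]), np.float64(0.0006419309079785102)) [0.5277 0.2146 0.078 ] [0.5264 0.213  0.078 ]
holes (array([0.518 , 0.2525, 0.0223]), np.float64(0.0003629128322589466)) (array([0.5363, 0.1745, 0.0247]), np.float64(0.0013154300760256762))
corners (array([0.5987, 0.1021, 0.0337]), np.float64(0.0020346161284777193)) (array([0.5054, 0.0795, 0.0064]), np.float64(0.0019455176437755178))
ax 103.25533438499725
cross [-0.0933 -0.0226 -0.0273] -166.40210421512248
edge 100.10360869645784
edge 103.49443078538413
[[ 0.918   0.3965  0.    ]
 [ 0.3965 -0.918   0.    ]
 [ 0.     -0.     -1.    ]]
```

View pics/c1.png

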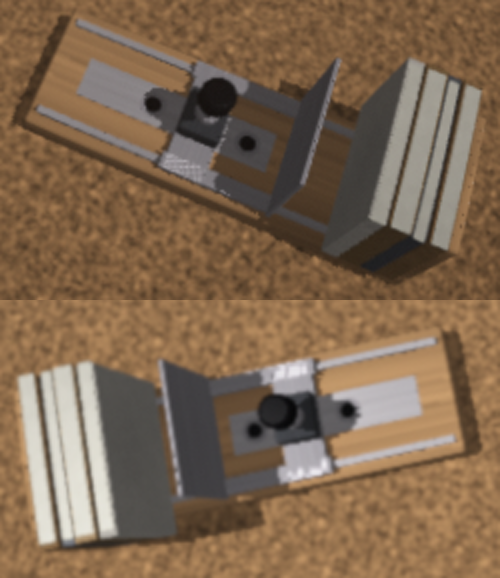

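Emit:
{"method": "send_rows", "body": {"increments": [[[0,0,-3.3],[3.4,-0.2,0],1],[[0,0,-3.3],[3.4,-0.2,0],1],[[0,0,-3.3],[3.4,-0.2,0],1],[[0,0,-3.3],[3.4,-0.2,0],1],[[0,0,-3.3],[3.4,-0.2,0],1],[[0,0,-3.3],[3.4,-0.2,0],1],[[0,0,-3.3],[3.4,-0.2,0],1],[[0,0,-3.3],[3.4,-0.2,0],1],[[0,0,-3.3],[3.4,-0.2,0],1],[[0,0,-3.3],[3.4,-0.2,0],1],[[0,0,-3.3],[3.4,-0.2,0],1],[[0,0,-3.3],[3.4,-0.2,0],1],[[0,0,-3.3],[3.4,-0.2,0],1],[[0,0,-3.3],[3.4,-0.2,0],1],[[0,0,-3.3],[3.4,-0.2,0],1],[[0,0,-3.3],[3.4,-0.2,0],1],[[0,0,-3.3],[3.4,-0.2,0],1],[[0,0,-3.3],[3.4,-0.2,0],1],[[0,0,0],[0,0,0],1],[[0,0,0],[0,0,0],1]]}}

```text
time_s: 2.27
position: [0.5962, -0.1151, 0.2316]
tcp_rot: [-0.0, 0.749, 0.663, 0.0]
force: [0.7, -0.3, 0.3]
finger_gap: 0.0856
gripper_force: 0.0
```

```bash
cat > go.py <<'E'
import sys
from h import *
from scipy.spatial.transform import Rotation as Ro
np.set_printoptions(precision=4,suppress=True)
def rel(target,ang):
    s=read_state();R=Ro.from_quat(np.array(s["tcp_rot"])[[1,2,3,0]]);M=R.as_matrix()
    a=np.radians(ang);y=np.array([np.cos(a),np.sin(a),0]);z=np.array([0,0,-1.]);G=np.c_[np.cross(y,z),y,z]
    print("t",s["time_s"],"pos",np.array(s["position"]),"F",np.array(s["force"]),"gap",s["finger_gap"],s["gripper_force"])
    print("shift now-frame cm",M.T@(np.array(target)-s["position"])*100,"goal-frame",G.T@(np.array(target)-s["position"])*100,"turn deg",np.degrees((R.inv()*Ro.from_matrix(G)).as_rotvec()))
if __name__=="__main__": rel([float(v) for v in sys.argv[1:4]],float(sys.argv[4]))
E
python3 go.py .5273 .2135 .057 13
```

```text
t 2.2667 pos [ 0.5962 -0.1151  0.2316] F [ 0.6606 -0.2824  0.2509] gap 0.08558832226843124 0.0
shift now-frame cm [ 31.7728 -10.8402  17.4765] goal-frame [33.5719  0.6811 17.4618] turn deg [  0.0328  -0.0305 -19.9814]
```

Emit:
{"method": "send_rows", "body": {"increments": [[[0,0,-5],[0,0,0],1],[[0,0,-5],[0,0,0],1],[[0,0,-5],[0,0,0],1],[[0,0,-5],[0,0,0],1],[[0,0,0],[3.36,0.07,0],1],[[0,0,0],[3.36,0.07,0],1],[[0,0,0],[3.36,0.07,0],1],[[0,0,0],[3.36,0.07,0],1],[[0,0,0],[3.36,0.07,0],1],[[0,0,0],[3.36,0.07,0],1],[[0,0,0],[3.36,0.07,0],1],[[0,0,0],[3.36,0.07,0],1],[[0,0,0],[3.36,0.07,0],1],[[0,0,0],[3.36,0.07,0],1],[[0,0,0],[0,0,3],1],[[0,0,0],[0,0,3],1],[[0,0,0],[0,0,2],1],[[0,0,0],[0,0,0],1],[[0,0,0],[0,0,0],1]]}}

```text
time_s: 3.85
position: [0.5285, 0.2099, 0.151]
tcp_rot: [-0.0, 0.625, 0.781, -0.001]
force: [0.0, -0.2, 1.6]
finger_gap: 0.0854
gripper_force: 0.0
```

```bash
python3 go.py .5273 .2135 .057 13; python3 - <<'E'
from h import *
S=camera("scene");T=camera("top")
a=cv2.cvtColor(S["frame"],4)[150:385,230:545];b=cv2.cvtColor(T["frame"],4)[120:300,0:235]
cv2.imwrite("pics/c2.png",np.hstack([cv2.resize(a,(400,298)),cv2.resize(b,(389,298))]))
E
```

```text
t 3.85 pos [0.5285 0.2099 0.151 ] F [ 0.0164 -0.1591  1.6037] gap 0.08543274705348126 0.0
shift now-frame cm [ 0.3805 -0.0191  9.3953] goal-frame [ 0.3773 -0.0338  9.3954] turn deg [-0.1041  0.0206 -0.357 ]
```

View pics/c2.png

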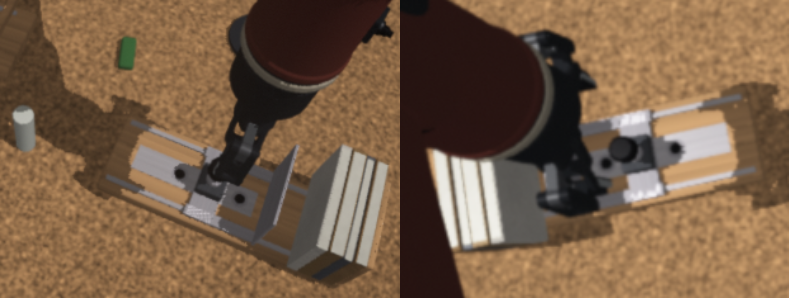

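The gripper hangs over the book knob with a finger on each side of it, at scene crop (225,165) and top crop (580,120). The plate and books are clear, so I can go down.

Emit:
{"method": "send_rows", "body": {"increments": [[[0,0,0],[0.38,0,1.4],1],[[0,0,0],[0,0,2],1],[[0,0,0],[0,0,2],1],[[0,0,0],[0,0,2],1],[[0,0,0],[0,0,1.5],1],[[0,0,0],[0,0,0.5],1],[[0,0,0],[0,0,0],1],[[0,0,0],[0,0,0],1]]}}

```text
time_s: 4.62
position: [0.5285, 0.2153, 0.0588]
tcp_rot: [0.0, 0.624, 0.781, 0.001]
force: [0.5, -0.8, -0.2]
finger_gap: 0.0856
gripper_force: 0.0
```

```bash
python3 go.py .5273 .2135 .057 13
```

```text
t 4.6167 pos [0.5285 0.2153 0.0588] F [ 0.4602 -0.7655 -0.1797] gap 0.08555391519917878 0.0
shift now-frame cm [-0.1495 -0.157   0.1826] goal-frame [-0.1487 -0.1573  0.1829] turn deg [ 0.1037 -0.0161 -0.263 ]
```

Emit:
{"method": "send_rows", "body": {"increments": [[[0,0,0],[0,0,0.1],0.2],[[0,0,0],[0,0,0],-0.1],[[0,0,0],[0,0,0],-1],[[0,0,0],[0,0,0],-1],[[0,0,0],[0,0,0],-1],[[0,0,0],[0,0,0],-1],[[0,0,0],[0,0,0],-1],[[0,0,0],[0,0,0],-1],[[0,0,0],[0,0,0],-1]]}}

```text
time_s: 5.37
position: [0.5278, 0.2152, 0.0569]
tcp_rot: [0.0, 0.624, 0.781, 0.0]
force: [-0.1, -0.8, 5.1]
finger_gap: 0.0256
gripper_force: 58.7
```

Emit:
{"method": "send_rows", "body": {"increments": [[[0,0,0],[0,0,-0.5],-1],[[0,0,0],[0,0,-0.5],-1],[[0,0,0],[0,0,-0.5],-1],[[0,0,0],[0,0,-0.5],-1],[[0,0,0],[0,0,-0.1],-1],[[0,0,0],[0,0,0],-1],[[0,0,0],[0,0,0],-1]]}}

```text
time_s: 5.95
position: [0.5276, 0.215, 0.0772]
tcp_rot: [0.0, 0.624, 0.781, 0.0]
force: [5.2, 2.1, -8.1]
finger_gap: 0.0257
gripper_force: 59.4
```

Emit:
{"method": "send_rows", "body": {"increments": [[[0,0,0],[0.5,0,0],-1],[[0,0,0],[0.5,0,0],-1],[[0,0,0],[0.5,0,0],-1],[[0,0,0],[0.5,0,0],-1],[[0,0,0],[0.5,0,0],-1],[[0,0,0],[0.5,0,0],-1],[[0,0,0],[0.5,0,0],-1],[[0,0,0],[0.5,0,0],-1],[[0,0,0],[0,0,0],-1],[[0,0,0],[0,0,0],-1]]}}

```text
time_s: 6.78
position: [0.5183, 0.2548, 0.0773]
tcp_rot: [-0.0, 0.624, 0.782, 0.0]
force: [3.0, 0.6, -7.5]
finger_gap: 0.0257
gripper_force: 59.5
```

```bash
python3 go.py .5183 .2525 .057 13; python3 - <<'E'
from h import *
S=camera("scene");T=camera("top")
a=cv2.cvtColor(S["frame"],4)[235:385,295:545];b=cv2.cvtColor(T["frame"],4)[120:300,0:235]
cv2.imwrite("pics/c3.png",np.hstack([cv2.resize(a,(450,270)),cv2.resize(b,(349,270))]))
E
```

```text
t 6.7833 pos [0.5183 0.2548 0.0773] F [ 3.0399  0.6149 -7.4544] gap 0.025701687452242022 59.47476368397474
shift now-frame cm [-0.2287 -0.0523  2.0347] goal-frame [-0.2272 -0.0533  2.0348] turn deg [-0.0086 -0.0356 -0.1815]
```

View pics/c3.png

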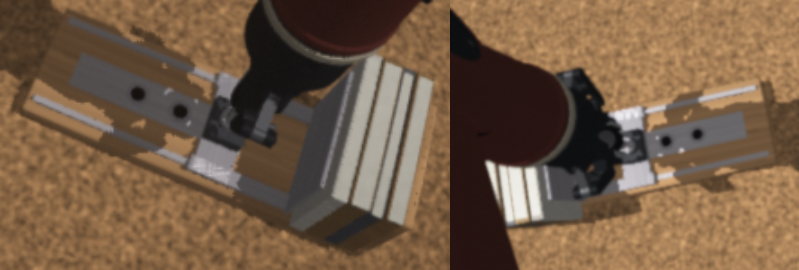

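The bookend has moved with the knob. Two empty holes now show behind it, at crop (138,94) and (181,110), and the plate is close to the books. The slide measured about 41 mm. Next I lower the knob and let go.

Emit:
{"method": "send_rows", "body": {"increments": [[[0,0,0],[0,0,0.5],-1],[[0,0,0],[0,0,0.5],-1],[[0,0,0],[0,0,0.5],-1],[[0,0,0],[0,0,0.4],-1],[[0,0,0],[0,0,0],-1],[[0,0,0],[0,0,0],-1]]}}

```text
time_s: 7.38
position: [0.5186, 0.2538, 0.0581]
tcp_rot: [-0.0, 0.624, 0.781, -0.0]
force: [2.2, -0.3, -4.6]
finger_gap: 0.0259
gripper_force: 59.9
```

Emit:
{"method": "send_rows", "body": {"increments": [[[0,0,0],[0,0,0],0],[[0,0,0],[0,0,0],0.5],[[0,0,0],[0,0,0],1],[[0,0,0],[0,0,0],1],[[0,0,0],[0,0,0],1],[[0,0,0],[0,0,0],1],[[0,0,0],[0,0,0],1],[[0,0,0],[0,0,0],1]]}}

```text
time_s: 8.05
position: [0.5187, 0.2541, 0.0584]
tcp_rot: [-0.0, 0.624, 0.781, 0.0]
force: [0.7, -0.2, 0.1]
finger_gap: 0.0856
gripper_force: 0.0
```

Emit:
{"method": "send_rows", "body": {"increments": [[[0,0,0],[0,0,-1],1],[[0,0,0],[0,0,-2],1],[[0,0,0],[0,0,-3],1],[[0,0,0],[0,0,-3],1],[[0,0,0],[0,0,-3],1],[[0,0,0],[0,0,-3],1],[[0,0,0],[-3,0,0],1],[[0,0,0],[-4,0,0],1],[[0,0,0],[-4,0,0],1],[[0,0,0],[-4,0,0],1],[[0,0,0],[-4,0,0],1],[[0,0,0],[-4,0,0],1],[[0,0,0],[-4,0,0],1],[[0,0,0],[-3,0,0],1],[[0,0,0],[0,0,0],1],[[0,0,0],[0,0,0],1]]}}

```text
time_s: 9.38
position: [0.5851, -0.0408, 0.2088]
tcp_rot: [0.0, 0.626, 0.78, 0.0]
force: [0.6, 0.7, 0.1]
finger_gap: 0.0852
gripper_force: 0.0
```

```bash
python3 - <<'E'
from h import *
np.set_printoptions(precision=4,suppress=True)
S=camera("scene");T=camera("top")
P={}
for n,c in(("scene",S),("top",T)):
    for r in silhouettes(n,"book_knob")[:2]:
        p=np.argwhere(r["mask"])[:,::-1].mean(0);print(n,r["score"],p,onz(c,p,.078));P.setdefault(n,p)
if len(P)==2:print(tri(S,P["scene"],T,P["top"]))
print(read_state()["position"],read_state()["force"])
a=cv2.cvtColor(S["frame"],4)[235:385,295:545];b=cv2.cvtColor(T["frame"],4)[120:300,0:235]
cv2.imwrite("pics/c4.png",np.hstack([cv2.resize(a,(450,270)),cv2.resize(b,(349,270))]))
E
```

```text
scene 0.82 [428.2455 293.5599] [0.5178 0.2516 0.078 ]
top 0.71 [112.0083 214.719 ] [0.5186 0.2532 0.078 ]
(array([0.5186, 0.2519, 0.0801]), np.float64(0.0009070102961967378))
[ 0.5849 -0.0367  0.2088] [-0.3864  0.7804  0.6182]
```

View pics/c4.png

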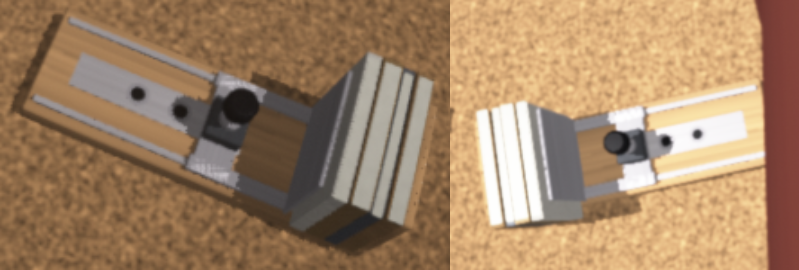

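The knob has moved 39.6 mm to (0.519, 0.252). Its measured height is 0.0801 m, the same as the 0.0807 m before, so the plunger is fully in. The plate now stands near the upright books (scene crop 340,130), and the gripper is clear.

```bash
python3 -c "
from rig import *
print(job_done())"
```

```text
the job is handed in; nothing more can be done
None
```

The bookend sits one hole closer to the books with its plunger fully in, the lip rail's knob was left alone, and the job is handed in; the verdict was not shown.

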